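# Free the cup jammed in the pot

### The arm

A 7-joint arm with a two-finger parallel gripper is mounted at the origin on a cart in front of the work surface, level with it; the furniture and walls round the work are solid. World frame = base frame: x ahead of the robot, y to its left, z up, the work surface at z = 0. Lengths are in mm, angles in degrees, forces in N, time in s.
With the tool pointing down it reaches from about 400 to 875 mm from the base axis. Payload 6.5 kg.
Tool frame: the origin (TCP) lies at the centre of the arm's flange, where the gripper is bolted on; the fingertips stand 166 mm ahead of it and the grasp point (between the pads) lies 147 mm ahead of it (arm.grasp_offset is the z of the grasp point in the tool frame, in mm); z points along the fingers, y is the line along which they close (so a half turn about z gives the same grasp; the last joint's range is limited). The gripper opens to 88 mm and grips with 3 to 60 N. Pads are 18 mm wide; open, the fingers measure 123 mm over their backs; the gripper's body (75 mm by 187 mm) begins 45 mm behind the grasp point.
Start: joints at [-70.428, 30.733, -0.252, 88.115, 0.149, 61.152, -4.079], TCP at [257.774, 596.693, 404.716] pointing down, gripper open.
Joint ranges: [-154.64, 154.64], [-21.42, 123.67], [-72.66, 72.17], [13.99, 137.28], [-74.86, 254.86], [10.95, 109.41], [-158.01, 158.01]. Speed limits (degrees/s): [136.94, 136.94, 180, 180, 180, 180, 180].

### API

Orientations are given as [roll, pitch, yaw] about the fixed x, y, z axes, in that order (R = Rz(yaw) Ry(pitch) Rx(roll)).
In Python, from plant import status, viewer, arm, models gives the robot as it stands.
- The arm moves only by the tool arm_command, never from a script. Its argument "commands" is a list of rows, each an object of numbers: "grip": the gripper command: -1 is fully open, 1 is shut, values between are in proportion; "tx", "ty", "tz": the shift along the tool's x, y, z in cm; "yaw": the turn about the tool's z in degrees. A call has 1 to 8 rows; each row shifts and turns the commanded pose from where the row before left it, along the tool's axes as they then stand; what a row does not reach is not made up. A row lasts 1/8 s, in which the tool goes at most 62.5 mm and 10.7 degrees, less where a joint would pass 70% of its speed; a pose out of reach is approached as far as the arm can. A call is refused whole if a number of a shift passes 6.25 or a number of a turn 10.7, either way. A call with a gripper value outside its range is refused whole. The fingers move at their own pace and stop on an object; "grip_force" is the grip in N (left out, the last holds). Time passes only in rows, so rows that do not move let the fingers close. It gives the time, the measured TCP pose, the force, the opening and the grip force at its end, in the units of the state.
- status.get_obs(): the state, without advancing time (a new reading comes with each control period).
- viewer.camera(name): name is "side" or "top" or "wrist"; returns (picture, depth): 384x512x3 uint8, red, green, blue; 384x512 float32, mm along the optical axis (not along the pixel's ray), 0 where there is no reading.
- viewer.camera_info(name): a dict with "fx", "fy", "cx", "cy" (pixels), "T" (4x4, takes a point from camera to world coordinates); the wrist camera has in their place "tool_from_camera" (4x4, takes a point from camera to tool coordinates, whose origin is the TCP and whose axes are the flange's). Camera axes: x right, y down, z forward; pixel columns grow to the right and rows downward; lengths in mm; the calibration is good to about 2 mm. The wrist camera is an equidistant fisheye: a pixel r from the principal point sees the ray r / f radians off the axis. A picture is of the moment at which its call begins: read the wrist's pose just before it. camera_info takes no time and is no camera call.
- arm.finish_job(): hands the job in; it is judged then, once.
Trained networks look in the newest picture that a camera, given by its name, has taken for a name from the list of things; names that differ only in an ending like _2 or _b are one class to them, and where a whole thing is asked for, a point or a joint stands for the part that bears it (a point fixed in the world has none). Each returns a list of dicts, best first, with "score" (0 to 1); they miss things now and then, are a little off and sometimes report something else, mostly with a low value. They report only what shows in the picture. A call takes as long as a camera call. They do not tell look-alikes from the thing itself.
- models.spot_in(camera, name): "location" ([column, row] as shares, 0 to 1, of the picture: columns of its width, rows of its height, amid what is visible of it).
- models.mark_of(camera, name): "location" ([column, row] as shares, 0 to 1, of the picture: columns of its width, rows of its height: a listed point, or the origin of a listed thing).
The state is a dict: "t": time; "joint_pos": joint angles; "qd": joint speeds; "joint_torque": joint torques, N m; "tcp_pos": TCP position; "ee_rot": TCP orientation; "wrist_force": force on the tool from outside, world axes, zero at the start; "moment": the same for the moment, N m; "opening": finger opening in mm; "grip_force": force on a finger pad.
Only numpy, scipy, OpenCV 4.12 (cv2) and the standard library are available. Lean on these libraries where they do the work, as an engineer would, in place of code of your own. Each camera call takes 0.05 s, during which the arm holds its last target. There are 200 camera calls.

### The job

A metal cup is stuck inside the wider pot on the wooden foot: rubber pads hold it and its two ears are caught under the tabs of the pot's rim. Take the cup by its protruding rim, twist it about a sixth of a turn to free the ears, pull it straight out and set it down upright, without dropping it, wholly on the cork mat. Leave the other cup, which stands alone, where it is.

Things in the scene. Friction and masses are not known exactly. Their poses are not given: they have to be found in the camera images.
- cup: The stuck bare-metal cup: straight, round, open, outside diameter 54 mm, height 95 mm, wall 3 mm, 0.1 to 0.2 kg. Origin: centre of its underside; z up its axis, x to one of its two ears (on +x and -x, 12 mm wide, reaching 35 mm from the axis, 41 to 46 mm up). At first seated in the pot, underside 16 mm above the bench; its rim, 111 mm above the bench, stands 39 mm clear of the pot's rim.
- pot: Dark steel pot round the cup, fixed: outside diameter 84 mm, rim 72 mm above the bench, on a round wooden foot, diameter 110 mm. Origin on the bench on its axis, z up. Steel tabs on +x and -x of its rim, over the cup's ears, stop a straight pull until the cup has turned 40 to 140 degrees, either way (under 0.6 N m). Rubber pads inside then drag with up to 15 N as it is lifted.
- mat: Round flat cork mat on the bench, diameter 124 mm, thickness 4 mm, fixed. Origin: centre of its underside, so its top is 4 mm above the origin; z up.
- spare_cup: A second cup just like the stuck one (54 mm diameter, 95 mm tall), standing alone and loose on the bench, to be left alone. Origin: centre of its underside; z up.
Mind the look-alikes: they are no part of the job. Leave any purple look-alike of the cup alone. Of the things that look like the pot, the larger one is meant.

How it is judged:
By the outcome, as a careful person would: the job done as asked, in the order asked, and still so for the second after the job is handed in, with the robot touching nothing.
It also fails if it takes over 38 s, if anything falls off the work surface, if the arm or the gripper's body presses on something with over 40 N, if the wrist force passes 120 N, or if a joint passes its speed limit or range.

## Working session

There is one attempt and no reset: what is moved stays moved. The work goes in short steps, Python scripts to look and compute and a tool call to move; the robot and the scene stay as the last step left them, time stands still between calls to the robot, and variables do not carry over. Pictures are saved under pics/ and viewed, at most 10 in all, crops included, and the job is handed in when it is done.

Besides the shell and the picture viewer there is one more tool, called after "Emit:" by a JSON object that holds its "api" and its "payload", one argument or row to a line. arm_command: Moves the arm, as the interface text tells. Its arguments: {"type":"object","properties":{"commands":{"type":"array","items":{"type":"object","properties":{"grip":{"type":"number"},"tx":{"type":"number"},"ty":{"type":"number"},"tz":{"type":"number"},"yaw":{"type":"number"}}}},"grip_force":{"type":"number"}},"required":["commands"]}

```bash
mkdir -p pics
cat > h.py <<'E'
import numpy as np,cv2
from plant import status,viewer,arm,models
def pt(cam,u,v,d):
    i=viewer.camera_info(cam);p=np.array([(u-i['cx'])/i['fx']*d,(v-i['cy'])/i['fy']*d,d,1]);return (i['T']@p)[:3]
def at_z(cam,u,v,z):
    i=viewer.camera_info(cam);T=i['T'];r=T[:3,:3]@np.array([(u-i['cx'])/i['fx'],(v-i['cy'])/i['fy'],1]);o=T[:3,3];return o+r*(z-o[2])/r[2]
E
python3 - <<'E'
from h import *
o=status.get_obs();print(o['tcp_pos'],o['ee_rot'],o['t'])
ims=[]
for c in ['top','side']:
    p,d=viewer.camera(c);ims.append(p);np.savez(f'{c}.npz',p=p,d=d)
    cv2.imwrite(f'pics/{c}0.png',p[:,:,::-1])
    for n in ['cup','pot','mat','spare_cup']:
        for f in (models.spot_in,models.mark_of):
            for r in f(c,n)[:4]:
                u,v=r['location'][0]*512,r['location'][1]*384
                print(c,n,f.__name__,round(r['score'],2),int(u),int(v),pt(c,u,v,d[int(v)%384,int(u)%512]).round())
cv2.imwrite('pics/both.png',cv2.resize(np.vstack(ims),None,fx=.78*1,fy=.78)[:,:,::-1])
E
```

```text
[257.67109272 596.39119277 403.84928579] [-1.79900214e+02  9.34382014e-03  1.56636471e+02] 0.0
top cup call 0.69 181 188 [ 426.   17. 1019.]
top cup call 0.63 192 135 [620. 182.  91.]
top cup call 0.58 185 188 [501. 211.  18.]
top pot call 0.95 199 191 [492. 177.  15.]
top pot call 0.76 171 252 [340. 247.  10.]
top pot call 0.9 172 253 [339. 242.  11.]
top pot call 0.65 189 190 [494. 201.  22.]
top mat call 0.87 353 159 [ 576. -210.    3.]
top mat call 0.72 351 158 [ 578. -207.    0.]
top spare_cup call 0.91 263 194 [486.  18.   1.]
top spare_cup call 0.7 259 199 [474.  26.   3.]
side cup call 0.85 182 251 [639. 222.  74.]
side cup call 0.79 259 237 [495. 229. 108.]
side cup call 0.82 261 262 [493. 243.  59.]
side cup call 0.73 186 272 [638. 221.  17.]
side pot call 0.84 257 267 [501. 248.  49.]
side pot call 0.64 342 275 [350. 277.  53.]
side pot call 0.97 256 272 [504. 248.  36.]
side mat call 0.58 224 161 [ 578. -218.    3.]
side mat call 0.7 260 263 [495. 245.  58.]
side mat call 0.57 225 162 [ 576. -213.    4.]
side spare_cup call 0.86 263 190 [480.  44.  80.]
side spare_cup call 0.75 266 208 [473.  44.  29.]
```

View pics/top0.png

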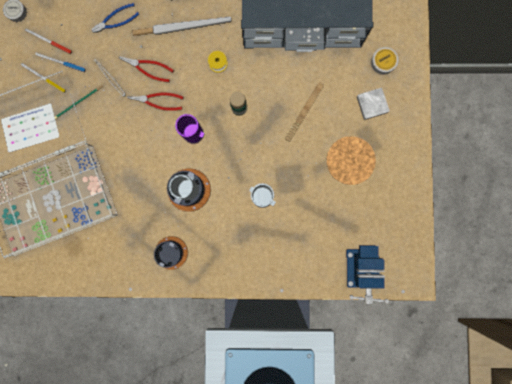

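View pics/side0.png

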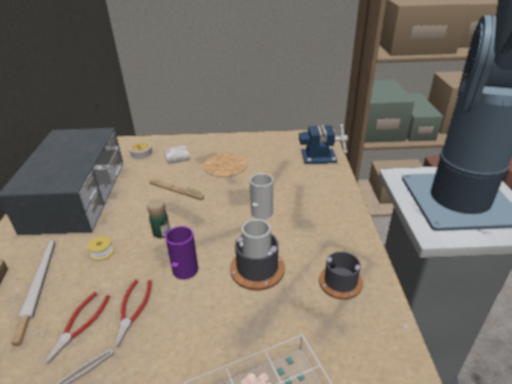

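Candidates for the cup: the one in the large pot (top 187,187; side 256,240), the spare (262,195) and the purple one (190,128). Candidates for the pot: the large one (188,190) and the small one (171,253). I choose the cup in the large pot and will check it in a wrist crop. Next I measure from depth.

Run:
```python
from h import *
def cloud(c):
    z=np.load(c+'.npz');d=z['d'];v,u=np.mgrid[:384,:512];i=viewer.camera_info(c)
    P=np.stack([(u-i['cx'])/i['fx']*d,(v-i['cy'])/i['fy']*d,d,np.ones_like(d)],-1)@i['T'].T
    return P[...,:3],z['p'],d>0
for c in ['top','side']:
    P,p,ok=cloud(c)
    def sel(cx,cy,r,z0,z1):
        m=ok&(np.hypot(P[...,0]-cx,P[...,1]-cy)<r)&(P[...,2]>z0)&(P[...,2]<z1)
        q=P[m]
        if len(q)<5: return len(q)
        (x,y),R=cv2.minEnclosingCircle(q[:,:2].astype(np.float32)); return len(q),round(x),round(y),round(R,1),q.mean(0).round()
    print(c,'rim',sel(495,210,60,100,125),'potrim',sel(495,210,60,64,80),'spare',sel(478,35,60,85,105),'purple',sel(630,190,60,80,110))
    hsv=cv2.cvtColor(p,cv2.COLOR_RGB2HSV)
    m=ok&(np.hypot(P[...,0]-577,P[...,1]+212)<100)&(P[...,2]<15)&(hsv[...,1]>140)
    (x,y),R=cv2.minEnclosingCircle(P[m][:,:2].astype(np.float32));print('mat',x,y,R,np.median(P[m],0))
    print(viewer.camera_info(c)['T'][:3,3])
print(viewer.camera_info('wrist'))
```

```text
top rim (128, 498, 205, 27.0, array([498., 206., 108.])) potrim (303, 499, 205, 42.1, array([499., 205.,  70.])) spare (96, 481, 19, 26.8, array([481.,  20.,  93.])) purple (149, 643, 197, 27.1, array([644., 197.,  90.]))
mat 572.9947509765625 -203.5143585205078 56.723358154296875 [ 576.09284509 -206.48926246    2.8790389 ]
[ 425.8138379    16.72546694 1019.33642767]
side rim (304, 502, 205, 27.7, array([502., 205., 107.])) potrim (546, 501, 205, 42.7, array([502., 218.,  71.])) spare (202, 484, 20, 28.4, array([485.,  20.,  91.])) purple (386, 645, 196, 28.8, array([646., 198.,  89.]))
mat 0.0 0.0 0.0 [nan nan nan]
[508.23798319 767.68867376 586.44782789]
{'fx': 297.3186396354542, 'fy': 297.3186396354542, 'cx': 255.2655235020572, 'cy': 189.6327137510361, 'tool_from_camera': array([[ 1.17678644e-03, -9.56715889e-01, -2.91021174e-01,
         7.58851791e+01],
       [ 9.99999261e-01,  1.21487794e-03,  4.97989027e-05,
         8.94171796e-02],
       [ 3.05911804e-04, -2.91021018e-01,  9.56716611e-01,
         2.09797229e+01],
       [ 0.00000000e+00,  0.00000000e+00,  0.00000000e+00,
         1.00000000e+00]])}
  return _methods._mean(a, axis=axis, dtype=dtype,
  ret = um.true_divide(
```

Emit:
{"api": "arm_command", "payload": {
  "commands": [
    {"tx": -4.2,"ty": -2.9,"grip": -1},
    {"tx": -4.8,"ty": -3.35,"grip": -1},
    {"tx": -4.8,"ty": -3.35,"grip": -1},
    {"tx": -4.8,"ty": -3.35,"grip": -1},
    {"tx": -4.8,"ty": -3.35,"grip": -1},
    {"tx": -4.8,"ty": -3.35,"grip": -1},
    {"tx": -4.8,"ty": -3.35,"grip": -1},
    {"tx": -4.8,"ty": -3.3,"grip": -1}
  ],
  "grip_force": 50
}}

```text
$.commands[0]: bad value
```

Emit:
{"api": "arm_command", "payload": {
  "commands": [
    {"grip": -1},
    {"grip": -1},
    {"grip": -1}
  ]
}}

```text
$.commands[0]: bad value
```

```bash
cat >> h.py <<'E'
from scipy.spatial.transform import Rotation as Ro
def wrist(name=None):
    o=status.get_obs();p,d=viewer.camera('wrist');i=viewer.camera_info('wrist')
    v,u=np.mgrid[:384,:512];a=(u-i['cx'])/i['fx'];b=(v-i['cy'])/i['fy'];r=np.hypot(a,b)+1e-9
    t=np.tan(r)*d/r;C=np.stack([a*t,b*t,d,np.ones_like(d)],-1)@i['tool_from_camera'].T
    R=Ro.from_euler('xyz',o['ee_rot'],degrees=True).as_matrix()
    P=C[...,:3]@R.T+o['tcp_pos']
    if name: cv2.imwrite(f'pics/{name}.png',p[:,:,::-1])
    print('t',o['t'],o['tcp_pos'].round(1) if hasattr(o['tcp_pos'],'round') else o['tcp_pos'],np.round(o['ee_rot'],1),'F',np.round(o['wrist_force'],1),'open',o['opening'],'j',np.round(o['joint_pos'],0))
    return p,d,P,R,o
def circ(P,d,cx,cy,r,z0,z1,show=''):
    m=(d>0)&(np.hypot(P[...,0]-cx,P[...,1]-cy)<r)&(P[...,2]>z0)&(P[...,2]<z1);q=P[m]
    if len(q)<5: print(show,len(q));return m
    print(show,len(q),cv2.minEnclosingCircle(q[:,:2].astype(np.float32)),np.median(q[:,2]));return m
E
python3 - <<'E'
from h import *
p,d,P,R,o=wrist('w1')
circ(P,d,500,205,40,104,118,'rim');circ(P,d,500,205,55,64,82,'pot')
m=(d>0)&(np.hypot(P[...,0]-500,P[...,1]-205)<60)&(P[...,2]>72)&(P[...,2]<100);print(np.histogram(P[m][:,2],bins=14,range=(64,100)))
E
```

```text
t 0.9 [257.8 596.7 404.7] [-180.     0.   156.6] F [ 0.7 -0.4  0.2] open 88.24296144104396 j [-70.  31.  -0.  88.   0.  61.  -4.]
rim 0
pot 0
(array([0, 0, 0, 0, 0, 0, 0, 0, 0, 0, 0, 0, 0, 0]), array([ 64.        ,  66.57142857,  69.14285714,  71.71428571,
        74.28571429,  76.85714286,  79.42857143,  82.        ,
        84.57142857,  87.14285714,  89.71428571,  92.28571429,
        94.85714286,  97.42857143, 100.        ]))
```

View pics/w1.png

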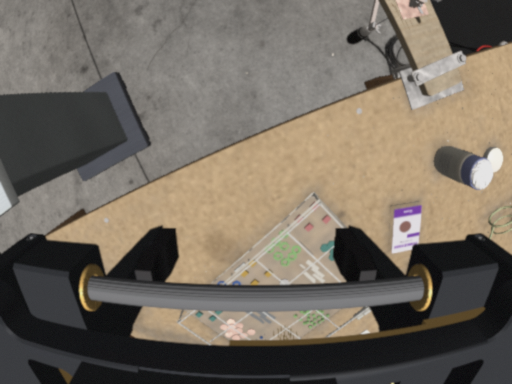

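The move was refused, so the picture only shows the start area (fingers at 150,260 and 365,260). The rows probably need every field.

Emit:
{"api": "arm_command", "payload": {
  "commands": [
    {"tx": -4.2,"ty": -2.9,"tz": 0,"yaw": 0,"grip": -1},
    {"tx": -4.8,"ty": -3.35,"tz": 0,"yaw": 0,"grip": -1},
    {"tx": -4.8,"ty": -3.35,"tz": 0,"yaw": 0,"grip": -1},
    {"tx": -4.8,"ty": -3.35,"tz": 0,"yaw": 0,"grip": -1},
    {"tx": -4.8,"ty": -3.35,"tz": 0,"yaw": 0,"grip": -1},
    {"tx": -4.8,"ty": -3.35,"tz": 0,"yaw": 0,"grip": -1},
    {"tx": -4.8,"ty": -3.35,"tz": 0,"yaw": 0,"grip": -1},
    {"tx": -4.8,"ty": -3.3,"tz": 0,"yaw": 0,"grip": -1}
  ],
  "grip_force": 50
}}

```text
t: 1.95
tcp_pos: [501.3, 203.7, 405.1]
ee_rot: [180.0, 0.0, 156.6]
wrist_force: [0.6, 0.1, 0.3]
opening: 88.4
grip_force: 0.0
```

Run:
```python
from h import *
p,d,P,R,o=wrist('w2')
circ(P,d,500,205,40,104,118,'rim');circ(P,d,500,205,55,64,82,'pot')
m=(d>0)&(np.hypot(P[...,0]-500,P[...,1]-205)<60);print(np.histogram(P[m][:,2],bins=14,range=(64,120)))
```

```text
t 1.95 [501.3 203.7 405.1] [180.    0.  156.6] F [0.6 0.1 0.3] open 88.36831138280911 j [-33.  20.   7. 105.  -3.  55.  43.]
rim 629 ((499.4234924316406, 205.38006591796875), 27.061609268188477) 109.46578940751215
pot 1244 ((499.639892578125, 205.4346466064453), 42.075523376464844) 70.78196081113458
(array([132, 866, 118,  89,  78,  98,  89,  95, 103, 110, 111, 517,   1,
         0]), array([ 64.,  68.,  72.,  76.,  80.,  84.,  88.,  92.,  96., 100., 104.,
       108., 112., 116., 120.]))
```

View pics/w2.png

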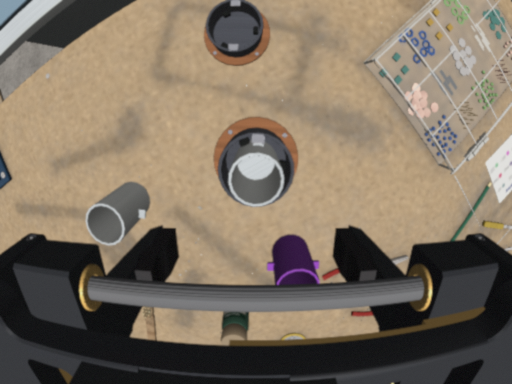

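The wrist view shows the bare-metal cup (256,180) in the large pot on its wooden foot, with a tab at (258,140). The purple cup is at (295,258), the spare at (118,215) and the small pot at (238,28). The choice holds, and the tab lies along tool x, clear of the fingers. Now I descend.

Emit:
{"api": "arm_command", "payload": {
  "commands": [
    {"tx": 0.23,"ty": 0.08,"tz": 3,"yaw": 0,"grip": -1},
    {"tx": 0,"ty": 0,"tz": 4,"yaw": 0,"grip": -1},
    {"tx": 0,"ty": 0,"tz": 4,"yaw": 0,"grip": -1},
    {"tx": 0,"ty": 0,"tz": 2.5,"yaw": 0,"grip": -1},
    {"tx": 0,"ty": 0,"tz": 1.5,"yaw": 0,"grip": -1},
    {"tx": 0,"ty": 0,"tz": 0.9,"yaw": 0,"grip": -1},
    {"tx": 0,"ty": 0,"tz": 0,"yaw": 0,"grip": -1}
  ],
  "grip_force": 55
}}

```text
t: 2.88
tcp_pos: [498.8, 207.1, 245.8]
ee_rot: [180.0, 0.0, 156.6]
wrist_force: [0.1, -1.2, 0.9]
opening: 87.8
grip_force: 0.0
```

Emit:
{"api": "arm_command", "payload": {
  "commands": [
    {"tx": 0,"ty": 0,"tz": 0,"yaw": 0,"grip": 1},
    {"tx": 0,"ty": 0,"tz": 0,"yaw": 0,"grip": 1},
    {"tx": 0,"ty": 0,"tz": 0,"yaw": 0,"grip": 1},
    {"tx": 0,"ty": 0,"tz": 0,"yaw": 0,"grip": 1},
    {"tx": 0,"ty": 0,"tz": 0,"yaw": 0,"grip": 1},
    {"tx": 0,"ty": 0,"tz": 0,"yaw": 0,"grip": 1}
  ],
  "grip_force": 55
}}

```text
t: 3.62
tcp_pos: [498.7, 206.6, 246.0]
ee_rot: [-180.0, -0.0, 156.6]
wrist_force: [-2.5, -1.8, 5.7]
opening: 53.5
grip_force: 55.0
```

Emit:
{"api": "arm_command", "payload": {
  "commands": [
    {"tx": 0,"ty": 0,"tz": 0,"yaw": 5,"grip": 1},
    {"tx": 0,"ty": 0,"tz": 0,"yaw": 8,"grip": 1},
    {"tx": 0,"ty": 0,"tz": 0,"yaw": 9,"grip": 1},
    {"tx": 0,"ty": 0,"tz": 0,"yaw": 9,"grip": 1},
    {"tx": 0,"ty": 0,"tz": 0,"yaw": 9,"grip": 1},
    {"tx": 0,"ty": 0,"tz": 0,"yaw": 9,"grip": 1},
    {"tx": 0,"ty": 0,"tz": 0,"yaw": 9,"grip": 1},
    {"tx": 0,"ty": 0,"tz": 0,"yaw": 8,"grip": 1}
  ]
}}

```text
t: 4.62
tcp_pos: [499.2, 207.5, 246.0]
ee_rot: [179.9, -0.0, 90.4]
wrist_force: [-0.0, -0.7, 0.5]
opening: 53.0
grip_force: 55.0
```

Emit:
{"api": "arm_command", "payload": {
  "commands": [
    {"tx": 0,"ty": 0,"tz": 0,"yaw": 4,"grip": 1},
    {"tx": 0,"ty": 0,"tz": 0,"yaw": 0,"grip": 1},
    {"tx": 0,"ty": 0,"tz": 0,"yaw": 0,"grip": 1},
    {"tx": 0,"ty": 0,"tz": -0.4,"yaw": 0,"grip": 1},
    {"tx": 0,"ty": 0,"tz": -0.4,"yaw": 0,"grip": 1},
    {"tx": 0,"ty": 0,"tz": -0.4,"yaw": 0,"grip": 1}
  ]
}}

```text
t: 5.38
tcp_pos: [498.3, 206.8, 257.6]
ee_rot: [-179.9, 0.0, 86.6]
wrist_force: [1.9, 0.8, -6.6]
opening: 53.1
grip_force: 55.0
```

Emit:
{"api": "arm_command", "payload": {
  "commands": [
    {"tx": 0,"ty": 0,"tz": -0.8,"yaw": 0,"grip": 1},
    {"tx": 0,"ty": 0,"tz": -1.2,"yaw": 0,"grip": 1},
    {"tx": 0,"ty": 0,"tz": -1.5,"yaw": 0,"grip": 1},
    {"tx": 0,"ty": 0,"tz": -1.5,"yaw": 0,"grip": 1},
    {"tx": 0,"ty": 0,"tz": -1.8,"yaw": 0,"grip": 1},
    {"tx": 0,"ty": 0,"tz": -2,"yaw": 0,"grip": 1},
    {"tx": 0,"ty": 0,"tz": -2.5,"yaw": 0,"grip": 1},
    {"tx": 0,"ty": 0,"tz": -1,"yaw": 0,"grip": 1}
  ]
}}

```text
t: 6.38
tcp_pos: [499.1, 207.0, 382.7]
ee_rot: [179.9, -0.1, 86.6]
wrist_force: [0.6, 0.6, -1.6]
opening: 52.9
grip_force: 55.0
```

Run:
```python
from h import *
p,d,P,R,o=wrist('w3')
ps,ds=viewer.camera('side');cv2.imwrite('pics/s3.png',cv2.resize(ps[120:320,130:400,::-1],None,fx=2.5,fy=2.5))
i=viewer.camera_info('side');v,u=np.mgrid[:384,:512]
Q=(np.stack([(u-i['cx'])/i['fx']*ds,(v-i['cy'])/i['fy']*ds,ds,np.ones_like(ds)],-1)@i['T'].T)[...,:3]
m=(ds>0)&(np.hypot(Q[...,0]-500,Q[...,1]-206)<32)&(Q[...,2]>85)
print('cup side z',np.histogram(Q[m][:,2],bins=20,range=(85,285)))
```

```text
t 6.375 [499.1 207.  382.7] [ 1.799e+02 -1.000e-01  8.660e+01] F [ 0.6  0.6 -1.6] open 52.94152490066322 j [-51.  24.  31. 108. -15.  53. -17.]
cup side z (array([  0,   0,   0,   0,   0,   0,  27, 136, 143, 142, 116, 161, 160,
       235, 307, 345, 174,  51,   0,   0]), array([ 85.,  95., 105., 115., 125., 135., 145., 155., 165., 175., 185.,
       195., 205., 215., 225., 235., 245., 255., 265., 275., 285.]))
```

View pics/s3.png

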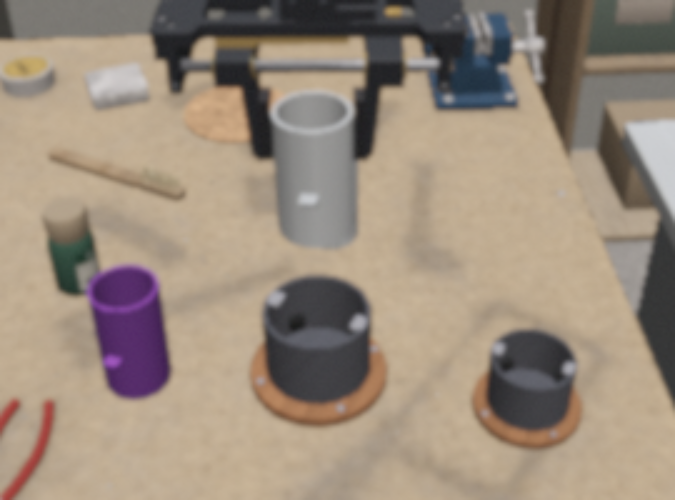

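The side crop shows the cup (315,170) clear of the pot (318,335), held upright, with one ear visible at (308,198). The mat is at (225,112). Now I move to the mat.

Emit:
{"api": "arm_command", "payload": {
  "commands": [
    {"tx": -3,"ty": 0.8,"tz": 0,"yaw": 0,"grip": 1},
    {"tx": -4.5,"ty": 1.1,"tz": 0,"yaw": 0,"grip": 1},
    {"tx": -5,"ty": 1.2,"tz": 0,"yaw": 0,"grip": 1},
    {"tx": -5,"ty": 1.2,"tz": 0,"yaw": 0,"grip": 1},
    {"tx": -5,"ty": 1.2,"tz": 0,"yaw": 0,"grip": 1},
    {"tx": -5,"ty": 1.2,"tz": 0,"yaw": 0,"grip": 1},
    {"tx": -5,"ty": 1.2,"tz": 0,"yaw": 0,"grip": 1},
    {"tx": -4.5,"ty": 1.1,"tz": 0,"yaw": 0,"grip": 1}
  ]
}}

```text
t: 7.48
tcp_pos: [566.6, -169.4, 379.7]
ee_rot: [-179.9, -0.0, 86.6]
wrist_force: [0.3, -0.4, -1.1]
opening: 53.3
grip_force: 55.0
```

Emit:
{"api": "arm_command", "payload": {
  "commands": [
    {"tx": -3,"ty": 0.8,"tz": 0,"yaw": 0,"grip": 1},
    {"tx": -1,"ty": 0.3,"tz": 0,"yaw": 0,"grip": 1},
    {"tx": 0,"ty": 0,"tz": 3,"yaw": 0,"grip": 1},
    {"tx": 0,"ty": 0,"tz": 3,"yaw": 0,"grip": 1},
    {"tx": 0,"ty": 0,"tz": 3,"yaw": 0,"grip": 1},
    {"tx": 0,"ty": 0,"tz": 2,"yaw": 0,"grip": 1},
    {"tx": 0,"ty": 0,"tz": 1,"yaw": 0,"grip": 1},
    {"tx": 0,"ty": 0,"tz": 0,"yaw": 0,"grip": 1}
  ]
}}

```text
t: 8.48
tcp_pos: [575.5, -207.9, 260.5]
ee_rot: [-180.0, -0.0, 86.7]
wrist_force: [0.6, 0.6, -1.1]
opening: 53.2
grip_force: 55.0
```

Run:
```python
from h import *
p,d,P,R,o=wrist()
ps,ds=viewer.camera('side')
a=cv2.resize(ps[80:260,130:360,::-1],(575,450))
cv2.imwrite('pics/s4.png',a)
i=viewer.camera_info('side')
v,u=np.mgrid[:384,:512]
Q=(np.stack([(u-i['cx'])/i['fx']*ds,(v-i['cy'])/i['fy']*ds,ds,np.ones_like(ds)],-1)@i['T'].T)[...,:3]
hsv=cv2.cvtColor(ps,cv2.COLOR_RGB2HSV)
x,y=o['tcp_pos'][:2]
m=(ds>0)&(np.hypot(Q[...,0]-x,Q[...,1]-y)<40)&(Q[...,2]>12)&(Q[...,2]<100)&(hsv[...,1]<60);q=Q[m]
print('cup low',np.percentile(q,[2,50,98],axis=0).round())
for z in (P,Q): 
    dd=d if z is P else ds; im=p if z is P else ps
    s=cv2.cvtColor(im,cv2.COLOR_RGB2HSV)
    m=(dd>0)&(np.hypot(z[...,0]-575,z[...,1]+207)<90)&(z[...,2]<14)&(z[...,2]>-8)
    print('low pts sat',m.sum(),np.percentile(s[m][:,1],[10,50,90]), np.median(z[m],0).round())
    k=m&(s[...,1]>150); print('mat',k.sum(),cv2.minEnclosingCircle(z[k][:,:2].astype(np.float32)) if k.sum()>20 else '')
```

```text
t 8.475 [ 575.5 -207.9  260.5] [-180.    -0.    86.7] F [ 0.6  0.6 -1.1] open 53.224298181046905 j [ -4.  41.  28. 101. -26.  45.  34.]
cup low [[ 551. -207.   33.]
 [ 576. -189.   68.]
 [ 603. -180.   99.]]
low pts sat 21436 [ 73.  82. 112.] [ 579. -176.    0.]
mat 0 
low pts sat 1490 [60. 74. 94.] [ 572. -190.    2.]
mat 0
```

View pics/s4.png

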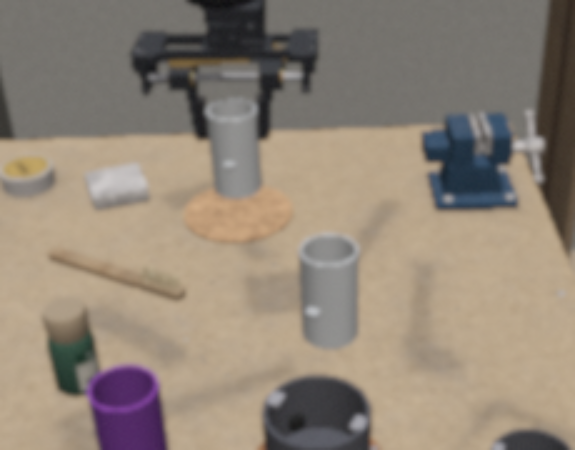

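The side crop shows the cup (237,150) about 25–30 mm above the mat's middle (239,212). The spare is untouched at (329,290). Now I lower it gently.

Emit:
{"api": "arm_command", "payload": {
  "commands": [
    {"tx": 0,"ty": 0,"tz": 1.0,"yaw": 0,"grip": 1},
    {"tx": 0,"ty": 0,"tz": 0.8,"yaw": 0,"grip": 1},
    {"tx": 0,"ty": 0,"tz": 0.4,"yaw": 0,"grip": 1},
    {"tx": 0,"ty": 0,"tz": 0.2,"yaw": 0,"grip": 1},
    {"tx": 0,"ty": 0,"tz": 0,"yaw": 0,"grip": 1}
  ]
}}

```text
t: 9.2
tcp_pos: [575.5, -208.3, 236.7]
ee_rot: [-180.0, 0.0, 86.6]
wrist_force: [-0.1, -0.7, -0.9]
opening: 53.4
grip_force: 55.0
```

Emit:
{"api": "arm_command", "payload": {
  "commands": [
    {"tx": 0,"ty": 0,"tz": 0.1,"yaw": 0,"grip": 1},
    {"tx": 0,"ty": 0,"tz": 0.1,"yaw": 0,"grip": 1},
    {"tx": 0,"ty": 0,"tz": 0,"yaw": 0,"grip": 1}
  ]
}}

```text
t: 9.57
tcp_pos: [575.5, -208.2, 234.7]
ee_rot: [180.0, -0.0, 86.6]
wrist_force: [0.7, 0.1, -1.8]
opening: 53.0
grip_force: 55.0
```

Not in contact yet (expected at z ≈ 234).

Emit:
{"api": "arm_command", "payload": {
  "commands": [
    {"tx": 0,"ty": 0,"tz": 0.1,"yaw": 0,"grip": 1},
    {"tx": 0,"ty": 0,"tz": 0,"yaw": 0,"grip": 1}
  ]
}}

```text
t: 9.82
tcp_pos: [575.5, -208.4, 234.0]
ee_rot: [180.0, 0.0, 86.6]
wrist_force: [-0.5, 0.8, 3.2]
opening: 53.1
grip_force: 55.0
```

Emit:
{"api": "arm_command", "payload": {
  "commands": [
    {"tx": 0,"ty": 0,"tz": 0.1,"yaw": 0,"grip": 1},
    {"tx": 0,"ty": 0,"tz": 0,"yaw": 0,"grip": 1}
  ]
}}

```text
t: 10.07
tcp_pos: [575.5, -208.5, 234.0]
ee_rot: [180.0, -0.0, 86.6]
wrist_force: [-4.5, 3.0, 12.0]
opening: 53.4
grip_force: 55.0
```

Emit:
{"api": "arm_command", "payload": {
  "commands": [
    {"tx": 0,"ty": 0,"tz": -0.1,"yaw": 0,"grip": 1},
    {"tx": 0,"ty": 0,"tz": 0,"yaw": 0,"grip": -0.3},
    {"tx": 0,"ty": 0,"tz": 0,"yaw": 0,"grip": -0.5},
    {"tx": 0,"ty": 0,"tz": 0,"yaw": 0,"grip": -0.8},
    {"tx": 0,"ty": 0,"tz": 0,"yaw": 0,"grip": -1},
    {"tx": 0,"ty": 0,"tz": 0,"yaw": 0,"grip": -1},
    {"tx": 0,"ty": 0,"tz": 0,"yaw": 0,"grip": -1}
  ]
}}

```text
t: 10.95
tcp_pos: [575.5, -208.2, 233.8]
ee_rot: [180.0, 0.0, 86.6]
wrist_force: [0.3, -0.1, 0.1]
opening: 88.3
grip_force: 0.0
```

Emit:
{"api": "arm_command", "payload": {
  "commands": [
    {"tx": 0,"ty": 0,"tz": -0.5,"yaw": 0,"grip": -1},
    {"tx": 0,"ty": 0,"tz": -1.5,"yaw": 0,"grip": -1},
    {"tx": 0,"ty": 0,"tz": -3,"yaw": 0,"grip": -1},
    {"tx": 0,"ty": 0,"tz": -4,"yaw": 0,"grip": -1},
    {"tx": 0,"ty": 0,"tz": -4,"yaw": 0,"grip": -1},
    {"tx": 0,"ty": 0,"tz": -3,"yaw": 0,"grip": -1},
    {"tx": 0,"ty": 0,"tz": 0,"yaw": 0,"grip": -1}
  ]
}}

```text
t: 11.82
tcp_pos: [576.0, -208.9, 397.2]
ee_rot: [179.7, 0.1, 86.6]
wrist_force: [-0.5, -0.4, -0.7]
opening: 88.6
grip_force: 0.0
```

Run:
```python
from h import *
p,d,P,R,o=wrist('w5')
circ(P,d,575,-207,45,92,106,'rim')
```

```text
t 11.825 [ 576.  -208.9  397.2] [1.797e+02 1.000e-01 8.660e+01] F [-0.5 -0.4 -0.7] open 88.64368575204743 j [ -8.  31.  34.  96. -20.  59.  29.]
rim 620 ((574.4945678710938, -209.84584045410156), 26.998058319091797) 97.58004745807787
```

View pics/w5.png

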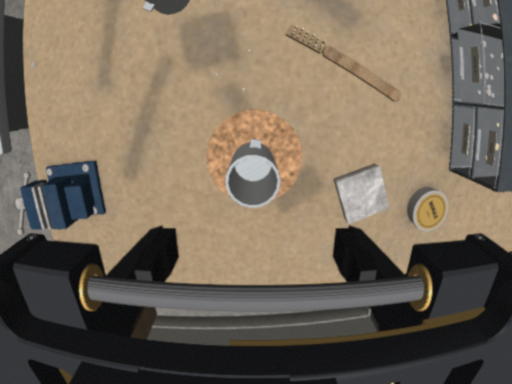

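The wrist view shows the cup (253,175) upright with its base near the middle of the mat (254,155), and the gripper clear. I'm handing in.

```bash
python3 -c "
from plant import arm
print(arm.finish_job())"
```

```text
the job is handed in; nothing more can be done
None
```

I twisted the cup free, pulled it out of the pot and set it upright near the middle of the cork mat; I left the spare cup alone and handed the job in at about 12 s of the 38 s allowed, with no verdict returned.

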